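Pack the reagent bottles, close the carton and print its count label

ROBOT

A 6-joint arm with a two-finger parallel gripper is mounted at the origin on the work surface; the furniture and walls round the work are solid. World frame = base frame: x ahead of the robot, y to its left, z up, the work surface at z = 0. Lengths are in m, angles in rad, forces in N, time in s.
With the tool pointing down it reaches from about 0.25 to 0.775 m from the base axis. Payload 4 kg.
Tool frame: the origin (TCP) lies midway between the tips of the shut fingers; the grasp point (between the pads) lies 19 mm behind it (robot.tcp_to_grasp is the distance from the TCP to the grasp point, in m); z points along the fingers, y is the line along which they close (so a half turn about z gives the same grasp; the last joint's range is limited). The gripper opens to 94 mm and grips with 3 to 60 N. Pads are 16 mm wide; open, the fingers measure 119 mm over their backs; the gripper's body (75 mm by 177 mm) begins 78 mm behind the grasp point.
Start: joints at [-1.281, 0.087, 1.371, -0, 1.684, -0.103], TCP at [0.211, -0.508, 0.206] pointing down, gripper open.
Joint ranges: [-3.1, 3.1], [-0.76, 2.03], [0.27, 2.55], [-1.08, 4.22], [0.17, 2.65], [-2.57, 2.57]. Speed limits (rad/s): [2.79, 2.79, 3.14, 3.14, 3.14, 3.14].

INTERFACE

Orientations are given as [roll, pitch, yaw] about the fixed x, y, z axes, in that order (R = Rz(yaw) Ry(pitch) Rx(roll)).
In Python, from bench import robot, viewer gives the robot as it stands. The module is installed in compiled form; this text tells all that it offers.
- The arm moves only by the shell command python3 -m handwheel 'ROWS' [OPENING]. ROWS is JSON, a list of rows, each a list of 6 numbers: the shift along the tool's x, y, z in units of 0.2 m (1.0 is 0.2 m), then the turn, a rotation vector about the tool's x, y, z in units of 30 degrees (1.0 is 30 degrees). In form: [[x, y, z, wx, wy, wz], ...]. A call has 1 to 10 rows; each row is the pose to reach, as a shift and turn from the pose commanded when the call began, along the tool's axes at that moment; what a row does not reach only later rows make up. A row lasts 1/12 s, in which the tool goes at most 41.7 mm and 7.16 degrees, less where a joint would pass 70% of its speed; a pose out of reach is approached as far as the arm can. A call with a number of a shift or a turn outside -1 to 1 is refused whole. A call with a gripper value outside its range is refused whole. OPENING is the gripper's target within -1 to 1 (shut at 1, half-way at 0, fully open at -1), set as the call begins (- or left out, the last holds). The fingers move at their own pace and stop on an object; the grip force is fixed at half the most. Time passes only in rows, so rows that repeat a pose let the fingers close. It gives the time, the measured TCP pose, the force, the opening and the grip force at its end, in the units of the state.
- robot.get_obs(): the state, without advancing time (a new reading comes with each control period).
- viewer.snapshot(name): name is "side" or "top"; returns the picture (480x640x3 uint8, red, green, blue); there is no depth.
- viewer.calibration(name): a dict with "fx", "fy", "cx", "cy" (pixels), "R" (3x3) and "t" (3): a world point X has camera coordinates R X + t. Camera axes: x right, y down, z forward; pixel columns grow to the right and rows downward; lengths in m; the calibration is good to about 2 mm. A picture is of the moment at which its call begins. calibration takes no time and is no camera call.
- robot.close_job(): hands the job in; it is judged then, once.
The state is a dict: "time": time; "joint_positions": joint angles; "qvel": joint speeds; "joint_torque": joint torques, N m; "tool_pos": TCP position; "ee_rot": TCP orientation; "wrist_force": force on the tool from outside, world axes, zero at the start; "wrist_torque": the same for the moment, N m; "width": finger opening in m; "finger_force": force on a finger pad.
Only numpy, scipy, OpenCV 4.12 (cv2) and the standard library are available. Lean on these libraries where they do the work, as an engineer would, in place of code of your own. Each camera call takes 0.05 s, during which the arm holds its last target. There are 200 camera calls.

TASK

Pack every screw-cap bottle on the bench for dispatch: stand each upright in its own compartment of the cardboard carton, then fold the carton shut, the left and right end flaps first and the near and far long flaps down over them. After that, roll the number wheel on the label printer until the digit between the red pointers is the number of bottles you packed, and only then press the green button fully home for a moment to print the label, and let go. Leave the other things on the bench where they are.

Things in the scene. Friction and masses are not known exactly. Their poses are not given: they have to be found in the camera images.
- carton: cardboard carton fixed to the bench, 148 (its x) by 184 mm (its y), walls 4 mm thick, 116 mm high (those across x 120); origin at the centre of its underside, x away from the robot (turned a little), z up. Inner floor 4 mm up. A cross partition, 4 mm thick, 74 mm high, makes four compartments of 68 by 86 mm centred at x = +-36, y = +-45 mm. Four flaps on its top edges
- flap_left (a joint): hinge angle of the left end flap, rad: 0 = folded down flat, 1.57 = upright, 2.6 = widest open; starts at 2.3 to 2.55, leaning outwards. Hinge on the carton's +y wall, y = +92 mm, z = 118 mm (carton's frame). 73 mm from hinge to free edge, 138 mm wide, 3 mm thick. Stiff (0.02 N m): it stays where it is left; push its outer face inwards and down with a fingertip
- flap_right (a joint): hinge angle of the right end flap, rad: 0 = folded down flat, 1.57 = upright, 2.6 = widest open; starts at 2.3 to 2.55, leaning outwards. Hinge on the carton's -y wall, y = -92 mm, z = 118 mm (carton's frame). 73 mm from hinge to free edge, 138 mm wide, 3 mm thick. Stiff (0.02 N m): it stays where it is left; push its outer face inwards and down with a fingertip
- flap_near (a joint): hinge angle of the near long flap (toward the robot), rad: 0 = folded down flat, 1.57 = upright, 2.6 = widest open; starts at 2.3 to 2.55, leaning outwards. Hinge on the carton's -x wall, x = -74 mm, z = 122 mm (carton's frame). 73 mm from hinge to free edge, 182 mm wide, 3 mm thick. Stiff (0.02 N m): it stays where it is left; push its outer face inwards and down with a fingertip
- flap_far (a joint): hinge angle of the far long flap (away from the robot), rad: 0 = folded down flat, 1.57 = upright, 2.6 = widest open; starts at 2.3 to 2.55, leaning outwards. Hinge on the carton's +x wall, x = +74 mm, z = 122 mm (carton's frame). 73 mm from hinge to free edge, 182 mm wide, 3 mm thick. Stiff (0.02 N m): it stays where it is left; push its outer face inwards and down with a fingertip
- flap_left_edge (a point): middle of the free edge of the left end flap (73 mm from its hinge)
- flap_right_edge (a point): middle of the free edge of the right end flap (73 mm from its hinge)
- flap_near_edge (a point): middle of the free edge of the near long flap (73 mm from its hinge)
- flap_far_edge (a point): middle of the free edge of the far long flap (73 mm from its hinge)
- bottle_1_mid (a point): centre, half-way up, of a closed screw-cap reagent bottle, white with a blue cap: 51 mm diameter body, 106 mm tall, about 0.2 kg, bottom-heavy and smooth (friction about 0.4); the cap is the top 15 mm (29 mm diameter, a good place to grip from above), below it the shoulder slopes out to the full width; z axis up the bottle
- bottle_2_mid (a point): centre, half-way up, of a closed screw-cap reagent bottle, amber brown with a black cap: 51 mm diameter body, 106 mm tall, about 0.2 kg, bottom-heavy and smooth (friction about 0.4); the cap is the top 15 mm (29 mm diameter, a good place to grip from above), below it the shoulder slopes out to the full width; z axis up the bottle. Absent in some runs
- bottle_3_mid (a point): centre, half-way up, of a closed screw-cap reagent bottle, white with a blue cap: 51 mm diameter body, 106 mm tall, about 0.2 kg, bottom-heavy and smooth (friction about 0.4); the cap is the top 15 mm (29 mm diameter, a good place to grip from above), below it the shoulder slopes out to the full width; z axis up the bottle. Absent in some runs
- bottle_4_mid (a point): centre, half-way up, of a closed screw-cap reagent bottle, amber brown with a black cap: 51 mm diameter body, 106 mm tall, about 0.2 kg, bottom-heavy and smooth (friction about 0.4); the cap is the top 15 mm (29 mm diameter, a good place to grip from above), below it the shoulder slopes out to the full width; z axis up the bottle. Absent in some runs
- printer: grey label printer fixed to the bench, 150 (its x) by 120 mm (its y), housing 60 mm high; origin at the centre of its underside, x away from the robot (turned a little). A black roll cover rises to 81 mm at its back (x = 29 to 71 mm). A white number wheel stands out of the left of its top, a green button is on the right
- count_wheel (a joint): angle of the number wheel, rad; endless both ways. The uppermost of its ten digits, between the red pointers, is the one set: angle/0.6283, rounded, modulo 10. Angle and digit grow when the top of the wheel is drawn toward the robot (printer -x), fall when it is pushed away. A spring detent clicks at each digit, every 36 degrees (about 3 N at the rim)
- pointer (a point): top of the wheel's white drum, between the red pointers, 84 mm above the bench. The drum is 36 mm in radius, 26 mm wide, its axle level along the printer's y; ten grey ribs across the rim, 3.5 mm wide, stand 5 mm out of it, midway between the digits (18 degrees either side of each): a fingertip just above the drum can push a rib
- digit_2 (a point): centre of the digit 2 on the rim of the number wheel (36 mm from the axle); within 8 mm of the pointer it is set
- digit_3 (a point): centre of the digit 3 on the rim of the number wheel (36 mm from the axle); within 8 mm of the pointer it is set
- digit_4 (a point): centre of the digit 4 on the rim of the number wheel (36 mm from the axle); within 8 mm of the pointer it is set
- print_button (a joint): travel of the printer's green push button, m: 0 = out, 0.006 = fully down (takes about 5 N), springs back
- print_button_top (a point): centre of the top of the green button (26 mm diameter), on the right of the printer's top, 60 mm to the right of the middle of the number wheel; it is pressed straight down
- tape_roll: roll of brown tape lying flat, 100 mm across, 25 mm high; a bystander to leave alone; origin at the centre of its underside
- sanding_block: dark brown sanding block, 40 x 68 x 24 mm; a bystander to leave alone; origin at the centre of its underside

How it is judged:
By the outcome, as a careful person would: the job done as asked, in the order asked, and still so for the second after the job is handed in, with the robot touching nothing.
Of bottle_2, bottle_3, bottle_4 only 1 to 3 are there at a start; the rules pass over those that are not, and their reading is None.
At some moment in a run one of bottle_1, bottle_2, bottle_3, bottle_4 may be knocked a few centimetres aside while the robot is not near it.
It also fails if it takes over 210 s, if anything falls off the work surface, if the arm or the gripper's body presses on something with over 40 N, if the wrist force passes 120 N, or if a joint passes its speed limit or range.

## Working session

There is one attempt and no reset: what is moved stays moved. The work goes in short steps, Python scripts to look and compute and a shell command to move; the robot and the scene stay as the last step left them, time stands still between calls to the robot, and variables do not carry over. Pictures are saved under pics/ and viewed, at most 14 in all, crops included, and the job is handed in when it is done.

```bash
mkdir -p pics; cat > h.py <<'E'
import numpy as np, cv2
from bench import robot, viewer
def snap(n,f):
    im=np.array(viewer.snapshot(n)); cv2.imwrite('pics/'+f,im[:,:,::-1]); return im
def ray(n,u,v):
    c=viewer.calibration(n);R=np.array(c['R']);t=np.array(c['t'])
    d=R.T@np.array([(u-c['cx'])/c['fx'],(v-c['cy'])/c['fy'],1]);return -R.T@t,d
def onz(n,u,v,z):
    o,d=ray(n,u,v);return o+d*(z-o[2])/d[2]
def proj(n,X):
    c=viewer.calibration(n);p=np.array(c['R'])@np.array(X)+np.array(c['t']);return (c['fx']*p[0]/p[2]+c['cx'],c['fy']*p[1]/p[2]+c['cy'])
E
python3 - <<'E'
from h import *
a=snap('top','t0.png');b=snap('side','s0.png')
for n in('top','side'): print(viewer.calibration(n), ray(n,320,240)[0])
o=robot.get_obs();print(o['tool_pos'],o['ee_rot'],o['width'],o['time'])
E
```

```text
{'fx': 530.8131407974712, 'fy': 530.8131407974712, 'cx': 318.3243848565065, 'cy': 242.54425082780006, 'R': array([[-4.66355266e-04, -9.99993350e-01,  3.61704804e-03],
       [-9.95548940e-01,  1.23388311e-04, -9.42459145e-02],
       [ 9.42448415e-02, -3.64490042e-03, -9.95542377e-01]]), 't': array([0.02294482, 0.54147802, 1.46402615])} [0.40110166 0.02821408 1.50844918]
{'fx': 465.88842826260526, 'fy': 465.88842826260526, 'cx': 321.5477235370587, 'cy': 235.3189174306516, 'R': array([[-0.90026184,  0.43519572, -0.01154549],
       [ 0.39149663,  0.79769503, -0.458708  ],
       [-0.19041798, -0.41747733, -0.88851206]]), 't': array([ 0.48031987, -0.17633186,  1.30558693])} [0.75005421 0.47667884 1.08469042]
[ 0.2103752  -0.50764723  0.20442248] [-3.13963374e+00 -1.82545263e-04  3.92780394e-01] 0.09433122222543076 0.1
```

View pics/t0.png

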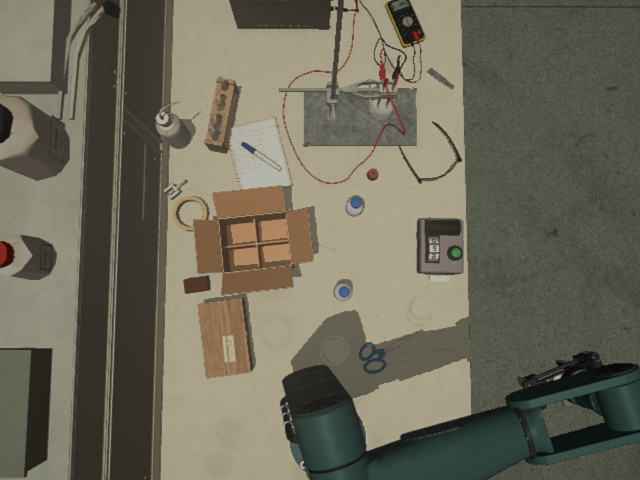

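View pics/s0.png

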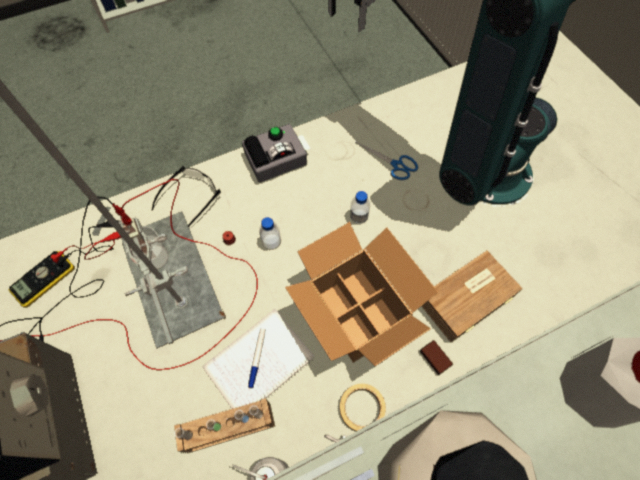

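The top view shows two white bottles with blue caps at (355,205) and (343,290). The carton is at about (257,242), and the printer at (441,246) with its wheel at (433,249) and green button at (456,253). The side view shows the same two bottles and no amber ones. I'll measure these now.

```bash
python3 - <<'E'
from h import *
a=cv2.imread('pics/t0.png');b=cv2.imread('pics/s0.png')
for n,im in(('top',a),('side',b)):
    hsv=cv2.cvtColor(im,cv2.COLOR_BGR2HSV)
    for nm,lo,hi in(('blue',(100,120,60),(125,255,255)),('green',(45,120,50),(80,255,255))):
        k,l,s,c=cv2.connectedComponentsWithStats(cv2.inRange(hsv,lo,hi))
        for i in range(1,k):
            if s[i,4]>25: print(n,nm,c[i].round(1),s[i,4],onz(n,*c[i],.1 if nm=='blue' else .066).round(4)[:2])
c1=cv2.resize(a[180:300,185:325],None,fx=4,fy=4,interpolation=cv2.INTER_CUBIC)
c2=cv2.resize(a[210:290,410:475],None,fx=6,fy=6,interpolation=cv2.INTER_CUBIC)
w=np.zeros((480,800,3),np.uint8);w[:,:560]=c1;w[:,560:]=cv2.resize(c2,(240,295))[0:1].repeat(480,0)*0
w[:295,560:]=cv2.resize(c2,(240,295))
c3=cv2.resize(b[115:185,235:315],None,fx=3,fy=3)[:185];w[295:295+185,560:]=c3[:185,:240]
cv2.imwrite('pics/c1.png',w)
E
```

```text
top blue [356.  202.1] 64 [ 0.6436 -0.0782]
top blue [343.8 291.6] 71 [ 0.4042 -0.0442]
top green [456.9 251.8] 41 [ 0.5124 -0.3551]
side blue [401.6 166.8] 177 [ 0.2683 -0.0737]
side blue [361.  196.8] 100 [ 0.4041 -0.0398]
side blue [267.1 223.4] 110 [ 0.6429 -0.073 ]
side blue [252.4 376.1] 93 [0.8092 0.2452]
side green [274.7 130.8] 67 [ 0.5062 -0.3545]
```

View pics/c1.png

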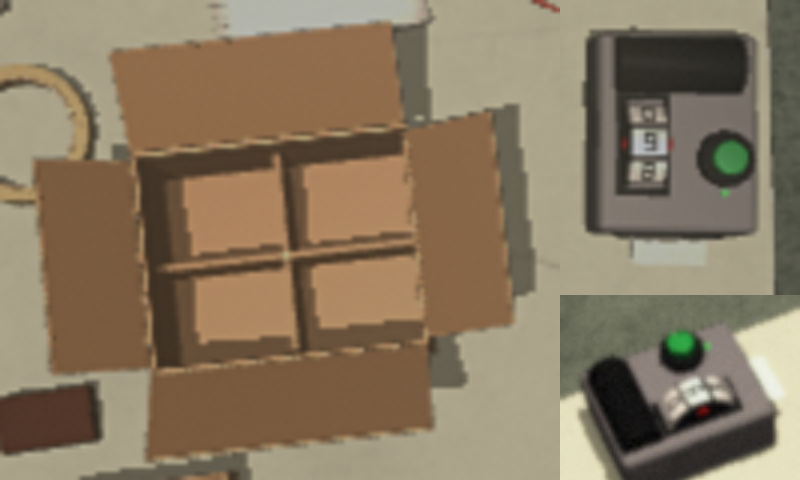

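The crop shows the carton rim corners at about (135,155), (405,128), (152,368) and (430,342), with the partition crossing at (287,256). The wheel's middle digit reads 9 (0 above it, 8 below), so setting 2 takes three steps toward the robot.

```bash
python3 - <<'E'
from h import *
P=lambda u,v,z:onz('top',185+u/4,180+v/4,z)
fl,fr,nl,nr=[P(*c,.12) for c in((135,155),(405,128),(152,368),(430,342))]
print('corners',[p[:2].round(3) for p in(fl,fr,nl,nr)],'centre',((fl+fr+nl+nr)/4)[:2].round(4),'cross',P(287,256,.074)[:2].round(4))
d=(fl-fr)+(nl-nr);yaw=np.arctan2(-d[0],d[1]);d2=(fl-nl)+(fr-nr);print('yaw',yaw,np.arctan2(d2[1],d2[0]))
Q=lambda u,v,z:onz('top',410+(u-560)/3.692,210+v/3.692,z)
print('wheel',Q(650,143,.084)[:2],'btn',Q(731,157,.066)[:2])
a,b=Q(592,232,.06),Q(755,232,.06);print('pyaw',np.arctan2(-(a-b)[0],(a-b)[1]))
C=((fl+fr+nl+nr)/4)[:2]
c,s=np.cos(yaw),np.sin(yaw)
for q in((-.036,-.045),(-.036,.045),(.036,-.045),(.036,.045)): print(q,C+np.array([c*q[0]-s*q[1],s*q[0]+c*q[1]]))
E
```

```text
corners [array([0.596, 0.286]), array([0.614, 0.108]), array([0.455, 0.272]), array([0.472, 0.091])] centre [0.5342 0.1891] cross [0.533 0.19 ]
yaw 0.09690183407467716 0.10819232527648881
wheel [ 0.51916121 -0.28972305] btn [ 0.51026639 -0.35340535]
pyaw -0.00033110120756812305
(-0.036, -0.045) [0.50269692 0.14081486]
(-0.036, 0.045) [0.4939894  0.23039264]
(0.036, -0.045) [0.57435915 0.14778088]
(0.036, 0.045) [0.56565163 0.23735866]
```

```bash
cat >> h.py <<'E'
from scipy.spatial.transform import Rotation as Ro
def need(x,y,z,rpy=(np.pi,0,.1)):
    o=robot.get_obs();R=Ro.from_euler('xyz',o['ee_rot'])
    s=R.inv().apply(np.array([x,y,z])-o['tool_pos'])/.2
    w=(R.inv()*Ro.from_euler('xyz',rpy)).as_rotvec()*6/np.pi
    print('need',s.round(3),w.round(3),'at',np.round(o['tool_pos'],4),np.round(o['ee_rot'],3),'F',np.round(o['wrist_force'],1),'w',round(o['width'],4),'ff',np.round(o['finger_force'],1),'t',round(o['time'],1))
if __name__=='__main__':
    import sys; v=[float(q) for q in sys.argv[1:]]; need(*v[:3],(np.pi,v[4] if len(v)>4 else 0,v[3] if len(v)>3 else .1))
E
python3 h.py .404 -.042 .2
```

```text
need [ 1.786 -1.78   0.026] [-0.004  0.     0.559] at [ 0.2104 -0.5076  0.2044] [-3.14  -0.     0.393] F [ 0.8 -0.4  0.1] w 0.0943 ff 0.0 t 0.1
```

```bash
python3 -m handwheel '[[0.9,-0.9,0,0,0,0.56],[0.9,-0.9,0,0,0,0.56],[0.9,-0.9,0,0,0,0.56],[0.9,-0.9,0,0,0,0.56],[0.9,-0.9,0,0,0,0.56],[0.9,-0.9,0,0,0,0.56],[0.9,-0.9,0,0,0,0.56],[0.9,-0.9,0,0,0,0.56],[0.9,-0.9,0,0,0,0.56]]' -1; python3 h.py .404 -.042 .2; python3 - <<'E'
from h import *
snap('top','t1.png')
E
```

```text
time: 0.85
tool_pos: [0.3078, -0.2731, 0.2053]
ee_rot: [3.141, 0.001, 0.1]
wrist_force: [-0.1, 0.1, -0.2]
width: 0.0941
finger_force: 0.0
need [ 0.595 -1.102  0.026] [0.001 0.001 0.001] at [ 0.3078 -0.2731  0.2053] [3.141e+00 1.000e-03 1.000e-01] F [-0.1  0.1 -0.2] w 0.0941 ff 0.0 t 0.8
```

View pics/t1.png

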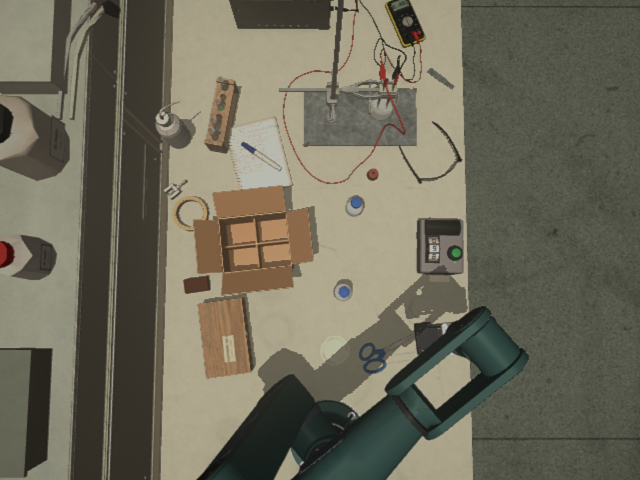

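With the arm clear of the previously hidden area, there are still only two bottles, at (355,205) and (343,291). I'll go for the nearer one.

```bash
python3 -m handwheel '[[0.6,-1,0,0,0,0],[0.6,-1,0,0,0,0],[0.6,-1,0,0,0,0],[0.6,-1,0,0,0,0],[0.6,-1,0,0,0,0],[0.6,-1,0,0,0,0],[0.6,-1,0,0,0,0],[0.6,-1,0,0,0,0],[0.6,-1,0,0,0,0]]'; python3 h.py .404 -.042 .089
```

```text
time: 1.65
tool_pos: [0.4073, -0.0637, 0.2051]
ee_rot: [3.141, 0.001, 0.097]
wrist_force: [0.8, -0.0, -0.3]
width: 0.0943
finger_force: 0.0
need [-0.005 -0.11   0.58 ] [ 0.001  0.002 -0.005] at [ 0.4073 -0.0637  0.2051] [3.141e+00 1.000e-03 9.700e-02] F [ 0.8 -0.  -0.3] w 0.0943 ff 0.0 t 1.6
```

```bash
python3 -m handwheel '[[-0.005,-0.11,0,0,0,0],[-0.005,-0.11,0.15,0,0,0],[-0.005,-0.11,0.3,0,0,0],[-0.005,-0.11,0.45,0,0,0],[-0.005,-0.11,0.58,0,0,0],[-0.005,-0.11,0.58,0,0,0]]'; python3 -m handwheel '[[0,0,0,0,0,0],[0,0,0,0,0,0],[0,0,0,0,0,0],[0,0,0,0,0,0],[0,0,0,0,0,0],[0,0,0,0,0,0],[0,0,0,0,0,0],[0,0,0,0,0,0]]' 1;  python3 -m handwheel '[[0,0,0,0,0,0],[0,0,-0.2,0,0,0],[0,0,-0.4,0,0,0],[0,0,-0.6,0,0,0],[0,0,-0.8,0,0,0],[0,0,-0.95,0,0,0],[0,0,-0.95,0,0,0]]'; python3 h.py .503 .143 .29
```

```text
time: 2.15
tool_pos: [0.3996, -0.0412, 0.0837]
ee_rot: [-3.138, 0.011, 0.096]
wrist_force: [-2.0, 0.2, -0.5]
width: 0.0939
finger_force: 0.0
time: 2.82
tool_pos: [0.4044, -0.0401, 0.0897]
ee_rot: [3.141, -0.0, 0.1]
wrist_force: [0.1, -0.9, 0.0]
width: 0.0441
finger_force: 0.0
time: 3.4
tool_pos: [0.4069, -0.0408, 0.2872]
ee_rot: [3.137, -0.013, 0.1]
wrist_force: [0.3, -0.5, 0.9]
width: 0.0004
finger_force: 0.0
need [ 0.57  -0.866 -0.011] [ 0.009 -0.025 -0.001] at [ 0.4069 -0.0408  0.2872] [ 3.137 -0.013  0.1  ] F [ 0.3 -0.5  0.9] w 0.0004 ff 0.0 t 3.4
```

The fingers close more slowly than I allowed for, so I lifted before the grip was made. I'll reopen, check the bottle and try again.

```bash
python3 -m handwheel '[[0,0,0,0,0,0],[0,0,0,0,0,0],[0,0,0,0,0,0],[0,0,0,0,0,0],[0,0,0,0,0,0],[0,0,0,0,0,0],[0,0,0,0,0,0],[0,0,0,0,0,0],[0,0,0,0,0,0],[0,0,0,0,0,0]]' -0.5; python3 - <<'E'
from h import *
b=snap('side','s1.png')[:,:,::-1].copy()
hsv=cv2.cvtColor(b,cv2.COLOR_BGR2HSV);k,l,s,c=cv2.connectedComponentsWithStats(cv2.inRange(hsv,(100,120,60),(125,255,255)))
for i in range(1,k):
    if s[i,4]>25: print(c[i].round(1),s[i,4],onz('side',*c[i],.1).round(4)[:2])
E
python3 h.py .404 -.041 .088
```

```text
time: 4.23
tool_pos: [0.4043, -0.0402, 0.2795]
ee_rot: [3.142, -0.0, 0.099]
wrist_force: [0.4, -0.6, 0.3]
width: 0.0638
finger_force: 0.0
[401.6 166.9] 178 [ 0.2684 -0.0736]
[361.  196.5] 108 [ 0.4038 -0.0406]
[267.1 223.4] 109 [ 0.6429 -0.0731]
[252.4 376.1] 93 [0.8092 0.2452]
need [-0.002  0.004  0.958] [ 0.    -0.    -0.001] at [ 0.4043 -0.0402  0.2795] [ 3.141 -0.     0.1  ] F [-0.8 -0.1  0.4] w 0.0679 ff 0.0 t 4.3
```

The bottle hasn't moved, so I'll grasp again with a longer close.

```bash
python3 -m handwheel '[[0,0,0.2,0,0,0],[0,0,0.4,0,0,0],[0,0,0.6,0,0,0],[0,0,0.75,0,0,0],[0,0,0.9,0,0,0],[0,0,0.96,0,0,0],[0,0,0.96,0,0,0],[0,0,0.96,0,0,0]]'; python3 -m handwheel '[[0,0,0,0,0,0],[0,0,0,0,0,0],[0,0,0,0,0,0],[0,0,0,0,0,0],[0,0,0,0,0,0],[0,0,0,0,0,0],[0,0,0,0,0,0],[0,0,0,0,0,0],[0,0,0,0,0,0],[0,0,0,0,0,0]]' 1
```

```text
time: 4.95
tool_pos: [0.404, -0.0401, 0.0872]
ee_rot: [-3.141, 0.001, 0.1]
wrist_force: [0.4, -0.1, 0.5]
width: 0.0703
finger_force: 0.0
time: 5.78
tool_pos: [0.4045, -0.0404, 0.0877]
ee_rot: [3.141, -0.001, 0.099]
wrist_force: [-0.5, -0.7, 1.2]
width: 0.0285
finger_force: 30.0
```

Gripped. Next I lift it and carry it to the near-right compartment.

```bash
python3 -m handwheel '[[0,0,-0.1,0,0,0],[0,0,-0.3,0,0,0],[0,0,-0.5,0,0,0],[0,0,-0.7,0,0,0],[0,0,-0.9,0,0,0],[0,0,-1,0,0,0],[0,0,-1,0,0,0],[0,0,-1,0,0,0]]'; python3 h.py .503 .143 .29;
```

```text
time: 6.45
tool_pos: [0.4044, -0.0401, 0.2872]
ee_rot: [3.142, -0.001, 0.1]
wrist_force: [-0.3, -0.1, -2.9]
width: 0.0286
finger_force: 30.0
need [ 0.582 -0.862 -0.013] [ 0.    -0.001 -0.   ] at [ 0.4044 -0.0401  0.2872] [ 3.142e+00 -1.000e-03  1.000e-01] F [-0.3 -0.1 -2.9] w 0.0286 ff 30.0 t 6.5
```

```bash
python3 -m handwheel '[[0.08,-0.12,-0.01,0,0,0],[0.18,-0.27,-0.01,0,0,0],[0.28,-0.42,-0.01,0,0,0],[0.38,-0.57,-0.01,0,0,0],[0.48,-0.72,-0.01,0,0,0],[0.54,-0.8,-0.01,0,0,0],[0.58,-0.86,-0.01,0,0,0],[0.58,-0.86,-0.01,0,0,0],[0.58,-0.86,-0.01,0,0,0]]'; python3 - <<'E'
from h import *
b=snap('side','s2.png')[:,:,::-1];a=snap('top','t2.png')[:,:,::-1]
w=np.hstack([cv2.resize(a[150:350,180:380],(400,400)),cv2.resize(b[150:400,250:450],(400,500))[:400]])
cv2.imwrite('pics/c2.png',w)
need(.503,.143,.2)
E
```

```text
time: 7.2
tool_pos: [0.5017, 0.1422, 0.2869]
ee_rot: [3.14, 0.005, 0.1]
wrist_force: [-0.5, -0.1, -2.2]
width: 0.0284
finger_force: 30.0
need [ 0.007 -0.008  0.443] [ 0.002  0.004 -0.003] at [0.5019 0.1414 0.2886] [3.141e+00 2.000e-03 9.800e-02] F [ 0.3  0.4 -2.4] w 0.0288 ff 30.0 t 7.3
```

View pics/c2.png

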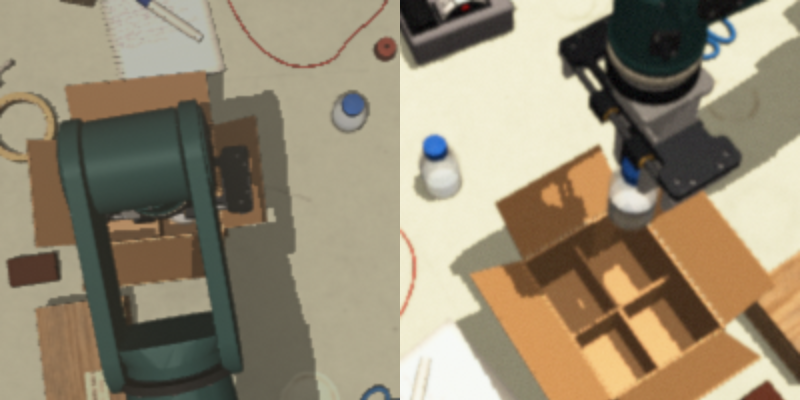

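The bottle hangs over the near-right compartment and clears the flaps. The partition crossing is at about (362,302) in the side view. I'll use that to check the carton centre while lowering.

```bash
python3 - <<'E'
from h import *
print(onz('side',362.5,302.5,.074), proj('side',[.5342,.1891,.074]))
E
python3 -m handwheel '[[0,0,0.1,0,0,0],[0,-0.005,0.25,0,0,0],[0,-0.005,0.4,0,0,0],[0,-0.005,0.5,0,0,0],[0,-0.005,0.5,0,0,0],[0,-0.005,0.5,0,0,0]]'; python3 h.py .503 .143 .095
```

```text
[0.52468765 0.19727376 0.074     ] (np.float64(357.1066275170101), np.float64(301.1685448146526))
time: 7.8
tool_pos: [0.5015, 0.1422, 0.1888]
ee_rot: [3.141, 0.002, 0.098]
wrist_force: [0.4, 0.8, -1.9]
width: 0.029
finger_force: 30.0
need [ 0.009 -0.003  0.469] [ 0.001  0.004 -0.004] at [0.5015 0.1422 0.1888] [3.141e+00 2.000e-03 9.800e-02] F [ 0.4  0.8 -1.9] w 0.029 ff 30.0 t 7.8
```

```bash
python3 - <<'E'
from h import *
b=cv2.imread('pics/s0.png')[215:370,280:440].copy()
b=cv2.resize(b,None,fx=4,fy=4,interpolation=cv2.INTER_CUBIC)
q=lambda p:tuple(int(round(v)) for v in((p[0]-280)*4+2,(p[1]-215)*4+2))
C=np.array([.5342,.1891]);c,s=np.cos(.1),np.sin(.1)
W=lambda x,y,z:[C[0]+c*x-s*y,C[1]+s*x+c*y,z]
for A,B in(((-.072,0,.074),(.072,0,.074)),((0,-.09,.074),(0,.09,.074)),((-.074,-.09,.12),(-.074,.09,.12)),((.074,-.09,.12),(.074,.09,.12)),((-.072,.092,.116),(.072,.092,.116)),((-.072,-.092,.116),(.072,-.092,.116))):
    cv2.line(b,q(proj('side',W(*A))),q(proj('side',W(*B))),(0,255,0),1)
cv2.imwrite('pics/c3.png',b[:600])
E
```

```text
(no output)
```

View pics/c3.png

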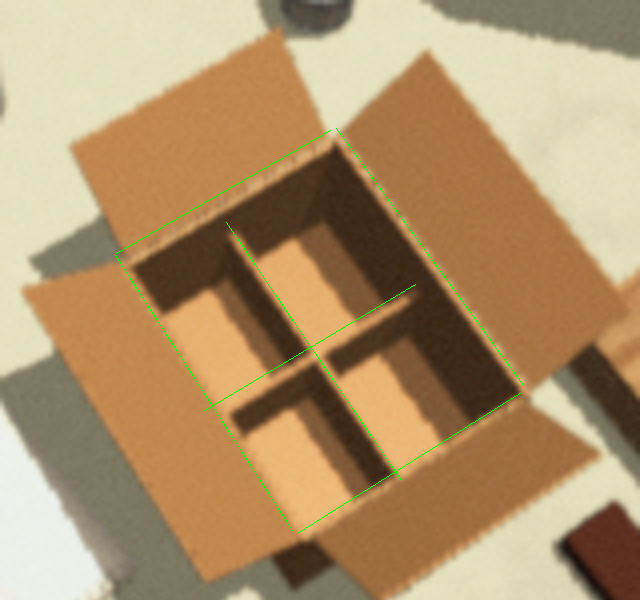

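The carton model lines up with the side view to within about 3 mm, and the true position is slightly toward +y. I'll lower straight down.

```bash
python3 -m handwheel '[[0,-0.01,0.05,0,0,0],[0,-0.01,0.12,0,0,0],[0,-0.01,0.2,0,0,0],[0,-0.01,0.28,0,0,0],[0,-0.01,0.35,0,0,0],[0,-0.01,0.41,0,0,0],[0,-0.01,0.44,0,0,0],[0,-0.01,0.46,0,0,0],[0,-0.01,0.47,0,0,0],[0,-0.01,0.47,0,0,0]]'; python3 h.py .503 .143 .093
```

```text
time: 8.63
tool_pos: [0.5027, 0.1455, 0.0959]
ee_rot: [3.142, -0.001, 0.099]
wrist_force: [0.0, -1.2, -2.0]
width: 0.0289
finger_force: 30.0
need [0.    0.012 0.014] [ 0.    -0.002 -0.001] at [0.5027 0.1455 0.0959] [ 3.142e+00 -1.000e-03  9.900e-02] F [ 0.  -1.2 -2. ] w 0.0289 ff 30.0 t 8.6
```

```bash
python3 -m handwheel '[[0,0,0.01,0,0,0],[0,0,0.02,0,0,0],[0,0,0.02,0,0,0]]';  python3 -m handwheel '[[0,0,0,0,0,0],[0,0,0,0,0,0],[0,0,0,0,0,0],[0,0,0,0,0,0],[0,0,0,0,0,0],[0,0,0,0,0,0]]' -0.05;python3 -m handwheel '[[0,0,0,0,0,0],[0,0,-0.1,0,0,0],[0,0,-0.3,0,0,0],[0,0,-0.5,0,0,0],[0,0,-0.6,0,0,0],[0,0,-0.6,0,0,0]]';python3 h.py .5 .1 .22
```

```text
time: 8.88
tool_pos: [0.5027, 0.1455, 0.0919]
ee_rot: [3.142, -0.001, 0.1]
wrist_force: [0.5, 0.6, -1.9]
width: 0.0285
finger_force: 30.0
time: 9.38
tool_pos: [0.5024, 0.1455, 0.0916]
ee_rot: [3.142, -0.0, 0.1]
wrist_force: [0.3, 0.5, 0.4]
width: 0.0489
finger_force: 0.0
time: 9.88
tool_pos: [0.5053, 0.146, 0.2185]
ee_rot: [-3.141, -0.012, 0.1]
wrist_force: [-0.2, -0.3, -0.0]
width: 0.0494
finger_force: 0.0
need [-0.049  0.226 -0.008] [-0.002 -0.024 -0.001] at [0.5053 0.146  0.2185] [-3.141 -0.012  0.1  ] F [-0.2 -0.3 -0. ] w 0.0494 ff 0.0 t 9.9
```

```bash
python3 -m handwheel '[[0.4,0.95,0,0,0,0],[0.4,0.95,0,0,0,0],[0.4,0.95,0,0,0,0],[0.4,0.95,0,0,0,0],[0.4,0.95,0,0,0,0],[0.4,0.95,0,0,0,0],[0.4,0.95,0,0,0,0],[0.4,0.95,0,0,0,0],[0.4,0.95,0,0,0,0]]' -0.5; python3 - <<'E'
from h import *
for n in('side','top'):
  b=snap(n,n+'3.png')[:,:,::-1].copy()
  hsv=cv2.cvtColor(b,cv2.COLOR_BGR2HSV);k,l,s,c=cv2.connectedComponentsWithStats(cv2.inRange(hsv,(100,120,60),(125,255,255)))
  for i in range(1,k):
    if s[i,4]>25: print(n,c[i].round(1),s[i,4],onz(n,*c[i],.1).round(4)[:2],onz(n,*c[i],.104).round(4)[:2])
need(.643,-.075,.12)
E
```

```text
time: 10.63
tool_pos: [0.6002, -0.0344, 0.211]
ee_rot: [-3.141, 0.001, 0.101]
wrist_force: [-0.5, 0.2, -0.4]
width: 0.0703
finger_force: 0.0
side [401.6 166.8] 177 [ 0.2684 -0.0737] [ 0.2703 -0.0714]
side [267.  223.5] 102 [ 0.6433 -0.0729] [ 0.6438 -0.0706]
side [361.8 273.6] 143 [0.4993 0.1428] [0.5003 0.1442]
side [252.4 376.1] 93 [0.8092 0.2452] [0.809  0.2462]
top [273.6 254.5] 77 [0.5025 0.1419] [0.5022 0.1416]
top [373.3 358. ] 154 [ 0.2314 -0.1204] [ 0.2318 -0.12  ]
need [0.191 0.225 0.458] [-0.    -0.     0.003] at [ 0.6003 -0.0342  0.2117] [-3.142 -0.     0.102] F [-0.2 -0.6 -0. ] w 0.0705 ff 0.0 t 10.7
```

Bottle A is standing in its compartment and bottle B is still at (0.643, -0.074).

```bash
python3 -m handwheel '[[0.19,0.22,0,0,0,0],[0.19,0.22,0.1,0,0,0],[0.19,0.22,0.25,0,0,0],[0.19,0.22,0.4,0,0,0],[0.19,0.22,0.55,0,0,0],[0.19,0.22,0.62,0,0,0],[0.19,0.22,0.62,0,0,0],[0.19,0.22,0.62,0,0,0]]'; python3 -m handwheel '[[0,0,0,0,0,0],[0,0,0,0,0,0],[0,0,0,0,0,0],[0,0,0,0,0,0],[0,0,0,0,0,0],[0,0,0,0,0,0],[0,0,0,0,0,0],[0,0,0,0,0,0],[0,0,0,0,0,0],[0,0,0,0,0,0]]' 1; python3 -m handwheel '[[0,0,0,0,0,0],[0,0,-0.1,0,0,0],[0,0,-0.3,0,0,0],[0,0,-0.5,0,0,0],[0,0,-0.7,0,0,0],[0,0,-0.9,0,0,0],[0,0,-1,0,0,0],[0,0,-1,0,0,0],[0,0,-1,0,0,0]]'; python3 h.py .574 .15 .288
```

```text
time: 11.4
tool_pos: [0.6423, -0.0745, 0.087]
ee_rot: [-3.141, 0.002, 0.101]
wrist_force: [0.9, 0.3, 0.4]
width: 0.0708
finger_force: 0.0
time: 12.23
tool_pos: [0.6431, -0.0757, 0.0877]
ee_rot: [3.141, -0.0, 0.1]
wrist_force: [-0.1, 0.5, 1.1]
width: 0.0288
finger_force: 30.0
time: 12.98
tool_pos: [0.6433, -0.0757, 0.2877]
ee_rot: [3.141, -0.001, 0.1]
wrist_force: [0.3, 0.1, -2.3]
width: 0.0287
finger_force: 30.0
need [-0.232 -1.157 -0.002] [ 0.001 -0.003 -0.001] at [ 0.6433 -0.0757  0.2877] [ 3.141e+00 -1.000e-03  1.000e-01] F [ 0.3  0.1 -2.3] w 0.0287 ff 30.0 t 13.0
```

```bash
python3 -m handwheel '[[-0.03,-0.15,0,0,0,0],[-0.06,-0.3,0,0,0,0],[-0.1,-0.5,0,0,0,0],[-0.14,-0.7,0,0,0,0],[-0.18,-0.85,0,0,0,0],[-0.2,-1,0,0,0,0],[-0.2,-1,0,0,0,0],[-0.2,-1,0,0,0,0]]'; python3 -m handwheel '[[0,0,0,0,0,0],[-0.02,-0.1,0,0,0,0],[-0.03,-0.155,0,0,0,0],[-0.03,-0.155,0.05,0,0,0],[-0.03,-0.155,0.15,0,0,0],[-0.03,-0.155,0.3,0,0,0],[-0.03,-0.155,0.4,0,0,0],[-0.03,-0.155,0.5,0,0,0],[-0.03,-0.155,0.5,0,0,0]]';  python3 h.py .574 .15 .092; python3 - <<'E'
from h import *
b=snap('side','s4.png')[:,:,::-1]
cv2.imwrite('pics/c4.png',cv2.resize(b[180:350,280:440],None,fx=3,fy=3))
E
```

```text
time: 13.65
tool_pos: [0.5817, 0.1207, 0.2833]
ee_rot: [3.141, 0.007, 0.103]
wrist_force: [0.4, 0.4, -1.6]
width: 0.0286
finger_force: 30.0
time: 14.4
tool_pos: [0.5714, 0.1477, 0.1804]
ee_rot: [3.14, 0.012, 0.098]
wrist_force: [-0.7, -0.2, -3.2]
width: 0.0283
finger_force: 30.0
need [ 0.019 -0.011  0.442] [ 0.003  0.022 -0.003] at [0.5714 0.1477 0.1804] [3.14  0.012 0.098] F [-0.7 -0.2 -3.2] w 0.0283 ff 30.0 t 14.4
```

View pics/c4.png

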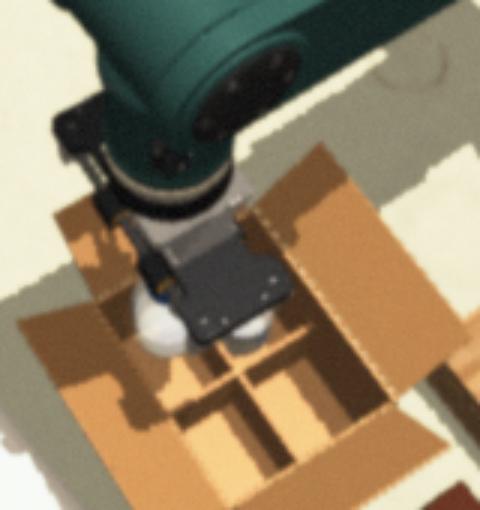

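Bottle B at (165,320) is over the far-right compartment and bottle A at (250,320) stands in the near-right one. Lowering now.

```bash
python3 -m handwheel '[[0.01,-0.01,0.02,0,0,0],[0.01,-0.01,0.08,0,0,0],[0.01,-0.01,0.15,0,0,0],[0.01,-0.01,0.22,0,0,0],[0.01,-0.01,0.29,0,0,0],[0.01,-0.01,0.35,0,0,0],[0.01,-0.01,0.4,0,0,0],[0.01,-0.01,0.44,0,0,0],[0.01,-0.01,0.47,0,0,0],[0.01,-0.01,0.475,0,0,0]]'; python3 h.py .574 .15 .092
```

```text
time: 15.28
tool_pos: [0.576, 0.1518, 0.0918]
ee_rot: [-3.142, 0.0, 0.1]
wrist_force: [-0.1, 0.6, -2.2]
width: 0.0287
finger_force: 30.0
need [-0.011  0.008 -0.001] [-0.     0.    -0.001] at [0.576  0.1518 0.0918] [-3.142  0.     0.1  ] F [-0.1  0.6 -2.2] w 0.0287 ff 30.0 t 15.3
```

```bash
cat >> h.py <<'E'
E
cat > loc.py <<'E'
import sys
from h import *
v=[float(q)/1000 for q in sys.argv[1:]]
C=np.array([.533,.191]);c,s=np.cos(.1),np.sin(.1)
o=robot.get_obs();d=np.array(o['tool_pos'])[:2]-C
print('local mm',np.round([1000*(c*d[0]+s*d[1]),1000*(-s*d[0]+c*d[1]),1000*o['tool_pos'][2]],1))
for x,y,z in np.reshape(v,(-1,3)): need(C[0]+c*x-s*y,C[1]+s*x+c*y,z)
E
python3 -m handwheel '[[0,0,0,0,0,0],[0,0,0,0,0,0],[0,0,0,0,0,0],[0,0,0,0,0,0],[0,0,0,0,0,0],[0,0,0,0,0,0]]' -0.05;python3 -m handwheel '[[0,0,0,0,0,0],[0,0,-0.1,0,0,0],[0,0,-0.3,0,0,0],[0,0,-0.5,0,0,0],[0,0,-0.65,0,0,0],[0,0,-0.65,0,0,0]]' ;python3 loc.py 0 178 220
```

```text
time: 15.78
tool_pos: [0.5763, 0.1519, 0.093]
ee_rot: [-3.142, -0.001, 0.1]
wrist_force: [1.0, -0.2, 0.3]
width: 0.0495
finger_force: 0.0
time: 16.28
tool_pos: [0.5794, 0.1524, 0.2319]
ee_rot: [-3.141, -0.016, 0.1]
wrist_force: [-0.3, 0.3, 1.2]
width: 0.0495
finger_force: 0.0
local mm [ 42.3 -43.1 231.9]
need [-0.213 -1.105  0.057] [-0.002 -0.03  -0.001] at [0.5794 0.1524 0.2319] [-3.141 -0.016  0.1  ] F [-0.3  0.3  1.2] w 0.0495 ff 0.0 t 16.3
```

```bash
python3 -m handwheel '[[-0.2,-1,0,0,0,0],[-0.2,-1,0,0,0,0],[-0.2,-1,0,0,0,0],[-0.2,-1,0,0,0,0],[-0.2,-1,0,0,0,0],[-0.2,-1,0,0,0,0],[-0.2,-1,0,0,0,0]]' 1; python3 -m handwheel '[[0,-0.12,0,0,0,0],[0,-0.12,0.1,0,0,0],[0,-0.12,0.2,0,0,0],[0,-0.12,0.3,0,0,0],[0,-0.12,0.4,0,0,0],[0,-0.12,0.4,0,0,0],[0,-0.12,0.4,0,0,0]]'; python3 loc.py 0 85 150 ; python3 - <<'E'
from h import *
b=snap('side','s5.png')[:,:,::-1]; a=snap('top','t5.png')[:,:,::-1]
w=np.hstack([cv2.resize(a[170:320,170:320],(400,400)),cv2.resize(b[220:420,250:450],(400,400))])
cv2.imwrite('pics/c5.png',w)
E
```

```text
time: 16.87
tool_pos: [0.5152, 0.3486, 0.2215]
ee_rot: [3.141, 0.001, 0.103]
wrist_force: [-0.5, -0.6, 0.5]
width: 0.0059
finger_force: 0.0
time: 17.45
tool_pos: [0.5138, 0.3689, 0.1409]
ee_rot: [3.14, 0.003, 0.098]
wrist_force: [-0.1, -0.3, 0.5]
width: 0.0006
finger_force: 0.0
local mm [ -1.3 178.9 140.9]
need [ 0.008  0.47  -0.045] [ 0.004  0.006 -0.004] at [0.5138 0.3689 0.1409] [3.14e+00 3.00e-03 9.80e-02] F [-0.1 -0.3  0.5] w 0.0006 ff 0.0 t 17.4
```

View pics/c5.png

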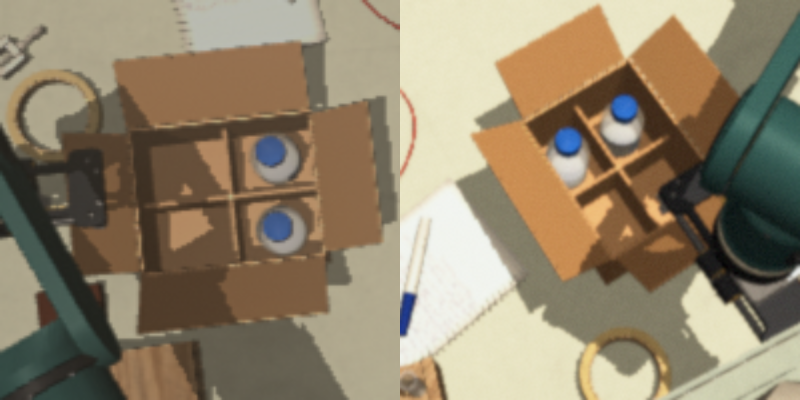

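Both bottles stand upright in the right-hand compartments, and the closed fingers are just outside the left flap. Folding it over now.

```bash
python3 -m handwheel '[[0.01,0.08,0,0,0,0],[0.01,0.16,0,0,0,0],[0.01,0.24,0,0,0,0],[0.01,0.32,-0.02,0,0,0],[0.01,0.4,-0.04,0,0,0],[0.01,0.47,-0.045,0,0,0],[0.01,0.54,-0.02,0,0,0],[0.01,0.6,0.01,0,0,0],[0.01,0.64,0.04,0,0,0],[0.01,0.64,0.04,0,0,0]]'; python3 -m handwheel '[[0,0.02,0.02,0,0,0],[0,0.02,0.04,0,0,0],[0,0.02,0.055,0,0,0],[0,0.02,0.065,0,0,0],[0,0.02,0.07,0,0,0]]'; python3 loc.py 0 45 119
```

```text
time: 18.38
tool_pos: [0.5278, 0.2411, 0.132]
ee_rot: [3.14, 0.004, 0.097]
wrist_force: [-0.1, -0.1, 0.3]
width: 0.0003
finger_force: 0.0
time: 18.8
tool_pos: [0.5288, 0.24, 0.1199]
ee_rot: [3.141, 0.001, 0.1]
wrist_force: [-0.4, 0.1, 0.3]
width: 0.0005
finger_force: 0.1
local mm [  0.7  49.1 119.9]
need [-0.004  0.021  0.004] [0.    0.001 0.001] at [0.5288 0.24   0.1199] [3.141e+00 1.000e-03 1.000e-01] F [-0.4  0.1  0.3] w 0.0005 ff 0.1 t 18.8
```

```bash
python3 -m handwheel '[[0,0.02,0.005,0,0,0],[0,0.02,0.01,0,0,0],[0,0.02,0.015,0,0,0],[0,0.02,0.02,0,0,0]]'; python3 loc.py 0 45 119;python3 -m handwheel '[[0,0,-0.1,0,0,0],[0,0,-0.3,0,0,0],[0,0,-0.5,0,0,0],[0,0,-0.5,0,0,0]]'; python3 loc.py 0 -178 220; python3 - <<'E'
from h import *
b=snap('side','s6.png')[:,:,::-1]
cv2.imwrite('pics/c6.png',cv2.resize(b[200:400,250:470],None,fx=2.5,fy=2.5))
E
```

```text
time: 19.13
tool_pos: [0.5298, 0.2364, 0.1194]
ee_rot: [-3.14, -0.002, 0.1]
wrist_force: [-4.1, 0.4, 12.6]
width: 0.0006
finger_force: 6.2
local mm [  1.4  45.5 119.4]
need [-0.007  0.003  0.002] [-0.003 -0.005  0.   ] at [0.5298 0.2364 0.1194] [-3.14e+00 -2.00e-03  1.00e-01] F [-4.1  0.4 12.6] w 0.0006 ff 6.2 t 19.1
time: 19.47
tool_pos: [0.5331, 0.2365, 0.2265]
ee_rot: [-3.139, -0.016, 0.099]
wrist_force: [0.3, -0.3, 1.8]
width: 0.0003
finger_force: 0.0
local mm [  4.7  45.3 226.5]
need [-0.023  1.117  0.029] [-0.005 -0.031 -0.001] at [0.5331 0.2365 0.2265] [-3.139 -0.016  0.099] F [ 0.3 -0.3  1.8] w 0.0003 ff 0.0 t 19.5
```

View pics/c6.png

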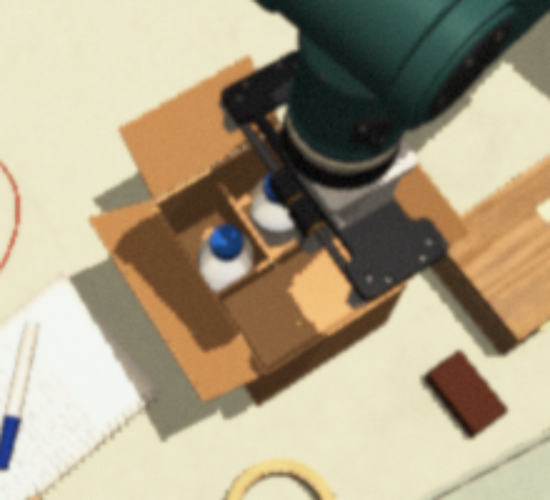

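The left flap is flat over the left half. Moving on to the right flap.

```bash
python3 -m handwheel '[[0,0.95,0,0,0,0],[0,0.95,0,0,0,0],[0,0.95,0,0,0,0],[0,0.95,0,0,0,0],[0,0.95,0,0,0,0],[0,0.95,0,0,0,0],[0,0.95,0,0,0,0]]'; python3 -m handwheel '[[-0.02,0.17,0,0,0,0],[-0.02,0.17,0,0,0,0],[-0.02,0.17,0.1,0,0,0],[-0.02,0.17,0.2,0,0,0],[-0.02,0.17,0.3,0,0,0],[-0.02,0.17,0.4,0,0,0],[-0.02,0.17,0.43,0,0,0],[-0.02,0.17,0.43,0,0,0]]'; python3 loc.py 0 -85 150 0 -45 120
```

```text
time: 20.1
tool_pos: [0.5479, 0.0453, 0.2152]
ee_rot: [-3.141, 0.002, 0.097]
wrist_force: [-0.3, -0.2, 0.0]
width: 0.0006
finger_force: 0.0
time: 20.77
tool_pos: [0.546, 0.0138, 0.1277]
ee_rot: [-3.14, 0.005, 0.101]
wrist_force: [0.5, -0.2, 0.2]
width: 0.0004
finger_force: 0.0
local mm [  -4.8 -177.6  127.7]
need [ 0.024 -0.463 -0.111] [-0.002  0.01   0.003] at [0.546  0.0138 0.1277] [-3.14   0.005  0.101] F [ 0.5 -0.2  0.2] w 0.0004 ff 0.0 t 20.8
need [ 0.025 -0.663  0.039] [-0.002  0.01   0.003] at [0.546  0.0138 0.1277] [-3.14   0.005  0.101] F [ 0.5 -0.2  0.2] w 0.0004 ff 0.0 t 20.8
```

```bash
python3 -m handwheel '[[0.01,-0.08,-0.04,0,0,0],[0.02,-0.16,-0.07,0,0,0],[0.02,-0.24,-0.09,0,0,0],[0.02,-0.32,-0.1,0,0,0],[0.02,-0.4,-0.11,0,0,0],[0.02,-0.47,-0.11,0,0,0],[0.02,-0.54,-0.08,0,0,0],[0.02,-0.6,-0.05,0,0,0],[0.02,-0.64,-0.02,0,0,0],[0.02,-0.65,0,0,0,0]]'; python3 -m handwheel '[[0,-0.01,0.015,0,0,0],[0,-0.01,0.03,0,0,0],[0,-0.01,0.04,0,0,0],[0,-0.01,0.05,0,0,0],[0,-0.01,0.05,0,0,0]]'; python3 loc.py 0 -45 119
```

```text
time: 21.6
tool_pos: [0.5386, 0.1438, 0.1303]
ee_rot: [-3.141, -0.0, 0.102]
wrist_force: [0.5, 0.8, 0.1]
width: 0.0007
finger_force: 0.2
time: 22.02
tool_pos: [0.5385, 0.1435, 0.12]
ee_rot: [3.141, 0.001, 0.099]
wrist_force: [0.2, 0.3, 0.7]
width: 0.0004
finger_force: 0.0
local mm [  0.7 -47.8 120. ]
need [-0.004 -0.014  0.005] [ 0.001  0.001 -0.002] at [0.5385 0.1435 0.12  ] [3.141e+00 1.000e-03 9.900e-02] F [0.2 0.3 0.7] w 0.0004 ff 0.0 t 22.0
```

```bash
python3 -m handwheel '[[0,-0.01,0.01,0,0,0],[0,-0.015,0.015,0,0,0],[0,-0.015,0.02,0,0,0],[0,-0.015,0.02,0,0,0]]'; python3 -m handwheel '[[0,0,-0.1,0,0,0],[0,0,-0.3,0,0,0],[0,0,-0.5,0,0,0],[0,0,-0.5,0,0,0]]'; python3 loc.py -165 0 220; python3 -m handwheel '[[-0.84,-0.22,0,0,0,0],[-0.84,-0.22,0,0,0,0],[-0.84,-0.22,0,0,0,0],[-0.84,-0.22,0,0,0,0],[-0.84,-0.22,0,0,0,0],[-0.84,-0.22,0,0,0,0],[-0.84,-0.22,0,0,0,0]]';  python3 loc.py -165 0 140;python3 - <<'E'
from h import *
b=snap('side','s7.png')[:,:,::-1]
cv2.imwrite('pics/c7.png',cv2.resize(b[150:400,250:490],None,fx=2.4,fy=2.4))
E
```

```text
time: 22.35
tool_pos: [0.5389, 0.1443, 0.1195]
ee_rot: [3.136, -0.002, 0.098]
wrist_force: [-3.5, -6.7, 9.9]
width: 0.0006
finger_force: 5.1
time: 22.68
tool_pos: [0.5422, 0.1475, 0.2265]
ee_rot: [-3.141, -0.017, 0.099]
wrist_force: [-0.3, 0.7, 1.7]
width: 0.0001
finger_force: 0.0
local mm [  4.9 -44.2 226.5]
need [-0.85  -0.22   0.018] [-0.002 -0.032 -0.002] at [0.5422 0.1475 0.2265] [-3.141 -0.017  0.099] F [-0.3  0.7  1.7] w 0.0001 ff 0.0 t 22.7
time: 23.27
tool_pos: [0.3674, 0.1741, 0.217]
ee_rot: [3.142, -0.003, 0.1]
wrist_force: [0.2, -0.0, -0.3]
width: 0.0004
finger_force: 0.0
local mm [-1.665e+02 -2.000e-01  2.170e+02]
need [ 0.006 -0.001  0.385] [ 0.    -0.005 -0.   ] at [0.3674 0.1741 0.217 ] [ 3.142e+00 -3.000e-03  1.000e-01] F [ 0.2 -0.  -0.3] w 0.0004 ff 0.0 t 23.3
```

View pics/c7.png

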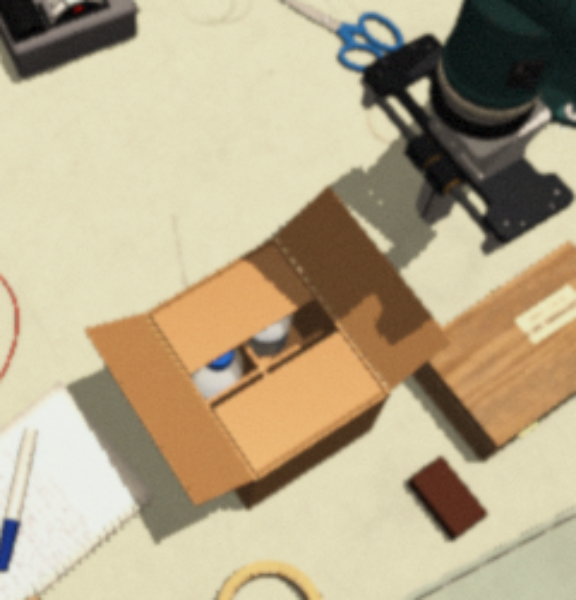

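Both end flaps are flat. The fingers are outside the near flap, which I'll fold next.

```bash
python3 -m handwheel '[[0,0,0.15,0,0,0],[0,0,0.3,0,0,0],[0,0,0.36,0,0,0],[0.08,0,0.36,0,0,0],[0.16,0,0.36,0,0,0],[0.24,0,0.35,0,0,0],[0.32,0,0.33,0,0,0],[0.4,0,0.31,0,0,0],[0.45,0,0.31,0,0,0]]'; python3 loc.py -40 0 138 -26 0 125
```

```text
time: 24.07
tool_pos: [0.4589, 0.1828, 0.1548]
ee_rot: [3.141, -0.0, 0.098]
wrist_force: [-0.6, -0.5, 0.2]
width: 0.0002
finger_force: 0.4
local mm [-74.5  -0.7 154.8]
need [ 0.173 -0.004  0.084] [ 0.    -0.001 -0.003] at [0.4589 0.1828 0.1548] [ 3.141 -0.     0.098] F [-0.6 -0.5  0.2] w 0.0002 ff 0.4 t 24.1
need [ 0.243 -0.004  0.149] [ 0.    -0.001 -0.003] at [0.4589 0.1828 0.1548] [ 3.141 -0.     0.098] F [-0.6 -0.5  0.2] w 0.0002 ff 0.4 t 24.1
```

```bash
python3 -m handwheel '[[0.06,0,0.02,0,0,0],[0.12,0,0.05,0,0,0],[0.17,0,0.08,0,0,0],[0.21,0,0.115,0,0,0],[0.24,0,0.14,0,0,0],[0.24,0,0.155,0,0,0],[0.24,0,0.165,0,0,0],[0.24,0,0.17,0,0,0]]'; python3 -m handwheel '[[0,0,0,0,0,0],[0,0,-0.1,0,0,0],[0,0,-0.3,0,0,0],[0,0,-0.5,0,0,0],[0,0,-0.5,0,0,0]]'; python3 loc.py 165 0 220
```

```text
time: 24.73
tool_pos: [0.5056, 0.1877, 0.1235]
ee_rot: [3.141, -0.005, 0.099]
wrist_force: [-1.1, -2.1, 12.6]
width: 0.0003
finger_force: 6.3
time: 25.15
tool_pos: [0.5076, 0.1888, 0.2301]
ee_rot: [-3.139, -0.016, 0.1]
wrist_force: [0.9, -0.3, 1.1]
width: 0.0006
finger_force: 0.0
local mm [-25.4   0.4 230.1]
need [0.951 0.002 0.066] [-0.005 -0.031 -0.001] at [0.5076 0.1888 0.2301] [-3.139 -0.016  0.1  ] F [ 0.9 -0.3  1.1] w 0.0006 ff 0.0 t 25.1
```

```bash
python3 -m handwheel '[[0.95,0,0,0,0,0],[0.95,0,0,0,0,0],[0.95,0,0,0,0,0],[0.95,0,0,0,0,0],[0.95,0,0,0,0,0],[0.95,0,0,0,0,0],[0.95,0,0,0,0,0],[0.95,0,0,0,0,0]]'; python3 loc.py 165 0 145; python3 - <<'E'
from h import *
a=snap('top','t8.png')
E
```

```text
time: 25.82
tool_pos: [0.6925, 0.2068, 0.2202]
ee_rot: [3.142, 0.001, 0.1]
wrist_force: [-0.5, -0.1, -0.1]
width: 0.0
finger_force: 0.0
local mm [ 1.603e+02 -2.000e-01  2.202e+02]
need [ 0.024 -0.001  0.376] [ 0.     0.002 -0.   ] at [0.6925 0.2068 0.2202] [3.142e+00 1.000e-03 1.000e-01] F [-0.5 -0.1 -0.1] w 0.0 ff 0.0 t 25.8
```

```bash
python3 -m handwheel '[[0.03,0,0.1,0,0,0],[0.03,0,0.25,0,0,0],[0.03,0,0.37,0,0,0],[0.03,0,0.37,0,0,0],[-0.06,0,0.37,0,0,0],[-0.14,0,0.36,0,0,0],[-0.22,0,0.35,0,0,0],[-0.3,0,0.33,0,0,0],[-0.38,0,0.325,0,0,0],[-0.42,0,0.325,0,0,0]]'; python3 loc.py 40 0 138 26 0 124
```

```text
time: 26.7
tool_pos: [0.6087, 0.1987, 0.1598]
ee_rot: [-3.141, -0.006, 0.1]
wrist_force: [1.3, -0.1, -0.1]
width: 0.0005
finger_force: 0.3
local mm [7.610e+01 1.000e-01 1.598e+02]
need [-0.181  0.     0.108] [-0.001 -0.011  0.001] at [0.6087 0.1987 0.1598] [-3.141 -0.006  0.1  ] F [ 1.3 -0.1 -0.1] w 0.0005 ff 0.3 t 26.7
need [-0.251  0.     0.178] [-0.001 -0.011  0.001] at [0.6087 0.1987 0.1598] [-3.141 -0.006  0.1  ] F [ 1.3 -0.1 -0.1] w 0.0005 ff 0.3 t 26.7
```

```bash
python3 -m handwheel '[[-0.06,0,0.03,0,0,0],[-0.12,0,0.06,0,0,0],[-0.18,0,0.1,0,0,0],[-0.22,0,0.14,0,0,0],[-0.25,0,0.165,0,0,0],[-0.25,0,0.18,0,0,0],[-0.25,0,0.19,0,0,0],[-0.25,0,0.195,0,0,0],[-0.25,0,0.2,0,0,0]]'; python3 -m handwheel '[[0,0,0,0,0,0],[0,0,-0.1,0,0,0],[0,0,-0.3,0,0,0],[0,0,-0.5,0,0,0],[0,0,-0.5,0,0,0]]'; python3 h.py .519 -.18 .22 -.05
```

```text
time: 27.45
tool_pos: [0.5595, 0.1936, 0.1231]
ee_rot: [-3.141, -0.004, 0.1]
wrist_force: [-10.8, -2.7, 24.6]
width: 0.0002
finger_force: 12.4
time: 27.87
tool_pos: [0.5635, 0.1944, 0.227]
ee_rot: [-3.139, -0.018, 0.1]
wrist_force: [-0.2, 0.2, 0.9]
width: 0.0006
finger_force: 0.0
need [-0.409  1.841  0.023] [-0.007 -0.035  0.286] at [0.5635 0.1944 0.227 ] [-3.139 -0.018  0.1  ] F [-0.2  0.2  0.9] w 0.0006 ff 0.0 t 27.9
```

```bash
python3 -m handwheel '[[-0.2,0.9,0,0,0,0.28],[-0.2,0.9,0,0,0,0.28],[-0.2,0.9,0,0,0,0.28],[-0.2,0.9,0,0,0,0.28],[-0.2,0.9,0,0,0,0.28],[-0.2,0.9,0,0,0,0.28],[-0.2,0.9,0,0,0,0.28]]'; python3 h.py .519 -.18 .22 -.05;  python3 - <<'E'
from h import *
b=snap('side','s9.png')[:,:,::-1]; a=snap('top','t9.png')[:,:,::-1]
w=np.zeros((600,800,3),np.uint8)
w[:,:400]=cv2.resize(b[200:410,280:420],(400,600));
w[:300,400:]=cv2.resize(a[208:283,395:495],(400,300),interpolation=cv2.INTER_CUBIC)
w[300:,400:]=cv2.resize(b[115:190,230:330],(400,300),interpolation=cv2.INTER_CUBIC)
cv2.imwrite('pics/c9.png',w)
E
```

```text
time: 28.45
tool_pos: [0.538, 0.0096, 0.2163]
ee_rot: [-3.141, -0.002, -0.049]
wrist_force: [0.5, -1.0, -0.0]
width: 0.0004
finger_force: 0.0
need [-0.048  0.952 -0.019] [-0.001 -0.003  0.002] at [0.538  0.0096 0.2163] [-3.141e+00 -2.000e-03 -4.900e-02] F [ 0.5 -1.  -0. ] w 0.0004 ff 0.0 t 28.4
```

View pics/c9.png

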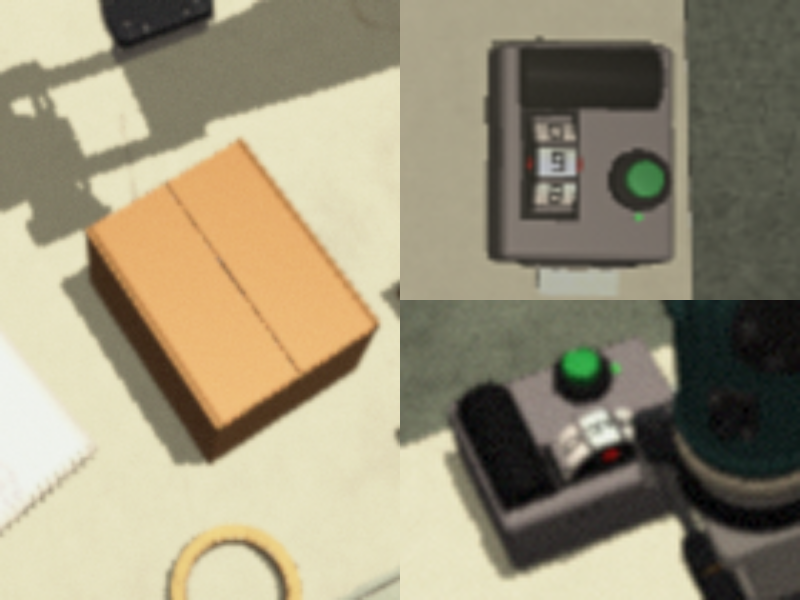

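The carton is closed flat. The wheel is at (434,249) in the top view, but the middle digit could be a 9 or a 5, so I'll enlarge it.

```bash
python3 - <<'E'
from h import *
A=[];B=[]
for i in range(6):
    A.append(np.array(viewer.snapshot('top'))[232:268,420:450].astype(float));B.append(np.array(viewer.snapshot('side'))[138:168,262:302].astype(float))
f=lambda q,w:cv2.resize(np.mean(q,0).astype(np.uint8)[:,:,::-1],w,interpolation=cv2.INTER_LANCZOS4)
w=np.hstack([f(A,(400,480)),cv2.copyMakeBorder(f(B,(400,300)),0,180,0,0,0)])
cv2.imwrite('pics/c10.png',w)
E
```

```text
(no output)
```

View pics/c10.png

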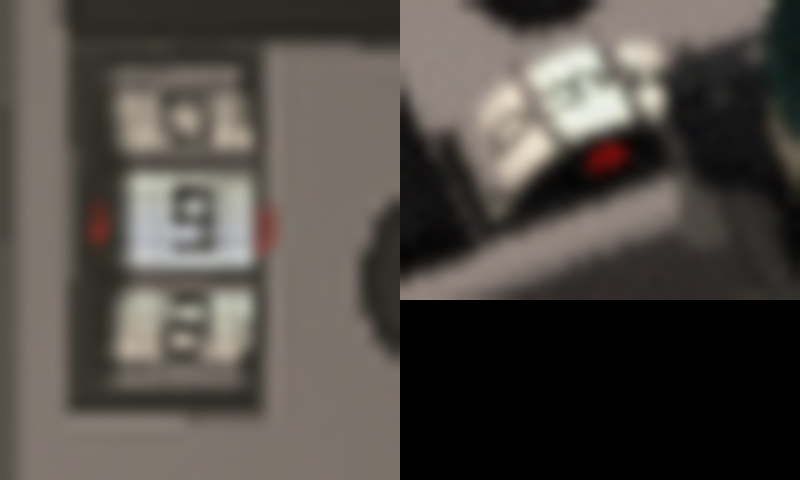

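The enlargement shows 0, 9 and 8 from far to near, so the wheel is on 9 and needs three clicks toward the robot. I'll move to a spot just beyond the wheel.

```bash
python3 -m handwheel '[[0,0.95,0.1,0,0,-0.05],[0,0.95,0.1,0,0,-0.05],[0,0.95,0.1,0,0,-0.05],[0,0.95,0.1,0,0,-0.05],[0,0.95,0.1,0,0,-0.05],[0,0.95,0.1,0,0,-0.05],[0,0.95,0.1,0,0,-0.05],[0,0.95,0.1,0,0,-0.05]]' 1; python3 h.py .545 -.289 .12 -.02; python3 - <<'E'
from h import *
print(onz('top',433.65,248.95,.084),onz('side',282.7,153.8,.08),onz('side',282.7,153.8,.07))
E
```

```text
time: 29.82
tool_pos: [0.529, -0.1789, 0.1956]
ee_rot: [-3.141, -0.0, -0.021]
wrist_force: [-0.2, 0.5, 0.7]
width: 0.0006
finger_force: 0.0
need [0.091 0.549 0.378] [-0.001 -0.    -0.001] at [ 0.529  -0.1789  0.1956] [-3.141 -0.    -0.021] F [-0.2  0.5  0.7] w 0.0006 ff 0.0 t 29.8
[ 0.51857321 -0.28775002  0.084     ] [ 0.52124466 -0.26175218  0.08      ] [ 0.51896725 -0.26910202  0.07      ]
```

```bash
python3 -m handwheel '[[0.09,0.545,0,0,0,0],[0.09,0.545,0,0,0,0],[0.09,0.545,0,0,0,0],[0.09,0.545,0.2,0,0,0],[0.09,0.545,0.38,0,0,0],[0.09,0.545,0.38,0,0,0],[0.09,0.545,0.38,0,0,0]]'; python3 h.py .545 -.289 .083 -.02
```

```text
time: 30.4
tool_pos: [0.5436, -0.2863, 0.1171]
ee_rot: [-3.138, 0.005, -0.019]
wrist_force: [-0.3, -0.4, 1.0]
width: 0.0002
finger_force: 0.0
need [0.008 0.014 0.17 ] [-0.007  0.01   0.002] at [ 0.5436 -0.2863  0.1171] [-3.138  0.005 -0.019] F [-0.3 -0.4  1. ] w 0.0002 ff 0.0 t 30.4
```

```bash
python3 -m handwheel '[[0.008,0.01,0.08,0,0,0],[0.008,0.01,0.14,0,0,0],[0.008,0.01,0.17,0,0,0],[0.008,0.01,0.17,0,0,0]]'; python3 h.py .516 -.289 .086 -.02; python3 -m handwheel '[[-0.02,0,0,0,0,0],[-0.05,0,-0.003,0,0,0],[-0.08,0,-0.008,0,0,0],[-0.11,0,-0.013,0,0,0],[-0.145,0,-0.013,0,0,0],[-0.145,0,-0.013,0,0,0]]'; python3 -m handwheel '[[0,0,-0.1,0,0,0],[0,0,-0.2,0,0,0],[0.14,0,-0.2,0,0,0],[0.3,0,-0.3,0,0,0],[0.45,0,-0.4,0,0,0],[0.6,0,-0.5,0,0,0],[0.6,0.1,-0.6,0,0,0],[0.6,0.1,-0.6,0,0,0]]'; python3 - <<'E'
from h import *
A=[np.array(viewer.snapshot('top'))[232:268,420:450].astype(float) for i in range(4)]
cv2.imwrite('pics/c11.png',cv2.resize(np.mean(A,0).astype(np.uint8)[:,:,::-1],(400,480),interpolation=cv2.INTER_LANCZOS4))
need(.545,-.289,.12,(np.pi,0,-.02))
E
```

```text
time: 30.73
tool_pos: [0.5463, -0.29, 0.0855]
ee_rot: [-3.141, 0.001, -0.02]
wrist_force: [-0.7, 0.2, -0.2]
width: 0.0006
finger_force: 0.0
need [-0.152 -0.002 -0.003] [-0.001  0.001  0.   ] at [ 0.5463 -0.29    0.0855] [-3.141e+00  1.000e-03 -2.000e-02] F [-0.7  0.2 -0.2] w 0.0006 ff 0.0 t 30.7
time: 31.23
tool_pos: [0.5157, -0.2904, 0.0885]
ee_rot: [3.141, 0.001, -0.022]
wrist_force: [0.1, -0.1, -0.3]
width: 0.0002
finger_force: 0.0
time: 31.9
tool_pos: [0.6389, -0.3159, 0.2121]
ee_rot: [3.136, -0.006, -0.022]
wrist_force: [-0.4, 0.5, 1.8]
width: 0.0002
finger_force: 0.0
need [-0.454 -0.105  0.433] [-0.004  0.005 -0.003] at [ 0.6356 -0.3121  0.2063] [-3.14e+00  3.00e-03 -2.10e-02] F [ 0.1 -0.2 -0.2] w 0.0003 ff 0.0 t 32.1
```

View pics/c11.png

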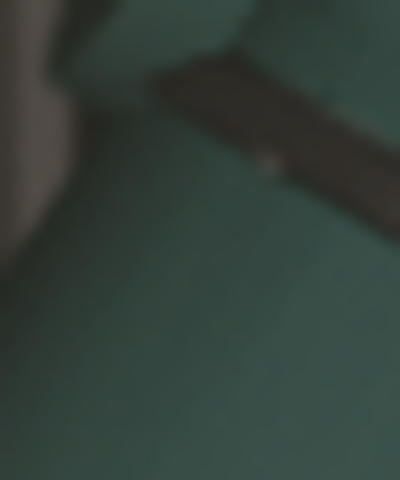

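The arm blocks the top view here. The stroke ran at z = 0.0885, above the ribs and with no force, so it probably didn't touch the wheel. I'll repeat it lower and check the force part-way.

```bash
python3 -m handwheel '[[-0.45,-0.105,0,0,0,0],[-0.45,-0.105,0,0,0,0],[-0.45,-0.105,0.1,0,0,0],[-0.45,-0.105,0.25,0,0,0],[-0.45,-0.105,0.43,0,0,0],[-0.45,-0.105,0.43,0,0,0],[-0.45,-0.105,0.43,0,0,0],[-0.45,-0.105,0.43,0,0,0]]'; python3 h.py .545 -.289 .0825 -.02
```

```text
time: 32.77
tool_pos: [0.5474, -0.2897, 0.1231]
ee_rot: [3.141, -0.001, -0.021]
wrist_force: [0.6, 0.1, 0.5]
width: 0.0005
finger_force: 0.0
need [-0.012 -0.004  0.203] [ 0.001 -0.001 -0.002] at [ 0.5474 -0.2897  0.1231] [ 3.141e+00 -1.000e-03 -2.100e-02] F [0.6 0.1 0.5] w 0.0005 ff 0.0 t 32.8
```

```bash
python3 -m handwheel '[[0,0,0.1,0,0,0],[0,0,0.18,0,0,0],[0,0,0.2,0,0,0],[0,0,0.203,0,0,0],[0,0,0.203,0,0,0]]'; python3 -m handwheel '[[-0.02,0,0,0,0,0],[-0.04,0,0,0,0,0],[-0.06,0,-0.003,0,0,0]]';  python3 -m handwheel '[[-0.02,0,-0.003,0,0,0],[-0.04,0,-0.006,0,0,0]]'; python3 -m handwheel '[[-0.02,0,0,0,0,0],[-0.035,0,0,0,0,0]]'; python3 -m handwheel '[[-0.02,0,0,0,0,0],[-0.025,0,0,0,0,0]]'
```

```text
time: 33.18
tool_pos: [0.5483, -0.2905, 0.0835]
ee_rot: [3.14, -0.003, -0.021]
wrist_force: [-0.2, 0.4, -0.1]
width: 0.0007
finger_force: 0.0
time: 33.43
tool_pos: [0.5399, -0.2904, 0.0848]
ee_rot: [3.139, -0.013, -0.02]
wrist_force: [8.8, -0.6, 0.5]
width: 0.0006
finger_force: 4.0
time: 33.6
tool_pos: [0.5293, -0.2902, 0.0861]
ee_rot: [3.139, -0.006, -0.02]
wrist_force: [1.9, -0.1, 1.0]
width: 0.0005
finger_force: 1.0
time: 33.77
tool_pos: [0.52, -0.2897, 0.0842]
ee_rot: [3.141, -0.001, -0.021]
wrist_force: [3.0, 0.7, 3.8]
width: 0.0003
finger_force: 1.8
time: 33.93
tool_pos: [0.5175, -0.2896, 0.0842]
ee_rot: [3.14, -0.007, -0.021]
wrist_force: [8.7, -0.8, -0.4]
width: 0.0005
finger_force: 4.4
```

The 8.8 N peak followed by a drop to 1.9 N at x = 0.529 looks like one click. I'll lift, go back and do the second stroke.

```bash
python3 -m handwheel '[[0.01,0,-0.05,0,0,0],[0.01,0,-0.15,0,0,0],[0.05,0,-0.18,0,0,0],[0.13,0,-0.18,0,0,0],[0.145,0,-0.18,0,0,0],[0.145,0,-0.1,0,0,0],[0.145,0,-0.03,0,0,0],[0.145,0,0.008,0,0,0],[0.145,0,0.008,0,0,0]]'; python3 h.py .548 -.29 .0835 -.02; python3 -m handwheel '[[-0.02,0,0,0,0,0],[-0.04,0,0,0,0,0],[-0.06,0,-0.003,0,0,0]]';  python3 -m handwheel '[[-0.02,0,-0.003,0,0,0],[-0.04,0,-0.006,0,0,0]]'; python3 -m handwheel '[[-0.02,0,0,0,0,0],[-0.03,0,0,0,0,0]]'
```

```text
time: 34.68
tool_pos: [0.5438, -0.2894, 0.0807]
ee_rot: [-3.14, 0.001, -0.021]
wrist_force: [1.8, 0.2, 1.2]
width: 0.0007
finger_force: 0.7
need [ 0.021  0.003 -0.014] [-0.002  0.002 -0.001] at [ 0.5438 -0.2894  0.0807] [-3.14e+00  1.00e-03 -2.10e-02] F [1.8 0.2 1.2] w 0.0007 ff 0.7 t 34.7
time: 34.93
tool_pos: [0.5345, -0.2894, 0.0834]
ee_rot: [3.141, -0.006, -0.02]
wrist_force: [5.3, 1.4, 3.2]
width: 0.0003
finger_force: 2.3
time: 35.1
tool_pos: [0.5238, -0.2893, 0.0843]
ee_rot: [3.141, 0.0, -0.021]
wrist_force: [1.0, 1.1, 3.5]
width: 0.0004
finger_force: 1.4
time: 35.27
tool_pos: [0.5186, -0.2894, 0.0842]
ee_rot: [3.141, -0.003, -0.021]
wrist_force: [4.1, 0.3, 3.0]
width: 0.0005
finger_force: 2.6
```

```bash
python3 -m handwheel '[[0.02,0,-0.1,0,0,0],[0.02,0,-0.3,0,0,0],[0.02,-0.2,-0.5,0,0,0],[0.02,-0.4,-0.55,0,0,0],[0.02,-0.6,-0.55,0,0,0],[0.02,-0.8,-0.55,0,0,0],[0.02,-1,-0.55,0,0,0],[0.02,-1,-0.55,0,0,0],[0.02,-1,-0.55,0,0,0]]'; cat > wheel.py <<'E'
from h import *
A=np.mean([np.array(viewer.snapshot('top')).astype(float) for i in range(4)],0)
cv2.imwrite('pics/w_now.png',A[:,:,::-1])
R=cv2.imread('pics/t9.png')[:,:,::-1].astype(float)
sl={'far':(6.6,11.4),'cen':(12.7,20.1),'near':(21.7,27.4)}
def strip(I,k):
    a,b=sl[k];g=cv2.cvtColor(I.astype(np.uint8),cv2.COLOR_RGB2GRAY)[232:268,420:450]
    g=cv2.resize(g,(300,360),interpolation=cv2.INTER_CUBIC)[int(a*10):int(b*10),95:185]
    return cv2.resize(g,(48,48)).astype(np.float32)
for k in sl:
    S=strip(A,k)
    print(k,{r:round(float(cv2.matchTemplate(S,strip(R,r)[5:43,5:43],cv2.TM_CCOEFF_NORMED).max()),2) for r in sl})
E
python3 wheel.py; python3 h.py .548 -.29 .12 -.02
```

```text
time: 36.02
tool_pos: [0.5253, -0.0872, 0.1925]
ee_rot: [3.141, 0.003, -0.017]
wrist_force: [-0.0, -1.7, 0.5]
width: 0.0003
finger_force: 0.0
far {'far': 0.81, 'cen': 0.72, 'near': 0.8}
cen {'far': 0.58, 'cen': 0.69, 'near': 0.49}
near {'far': 0.82, 'cen': 0.65, 'near': 0.89}
need [0.134 0.992 0.364] [ 0.001  0.003 -0.006] at [ 0.5259 -0.0911  0.1927] [ 3.141e+00  2.000e-03 -2.300e-02] F [-0.5  0.1  0. ] w 0.0005 ff 0.0 t 36.2[ WARN:0@1.520] global loadsave.cpp:1063 imwrite_ Unsupported depth image for selected encoder is fallbacked to CV_8U.
```

```bash
python3 - <<'E'
from h import *
f=lambda n:cv2.resize(cv2.imread('pics/'+n)[232:268,420:450],(400,480),interpolation=cv2.INTER_LANCZOS4)
cv2.imwrite('pics/c12.png',np.hstack([f('t9.png'),f('w_now.png')]))
E
```

```text
(no output)
```

View pics/c12.png

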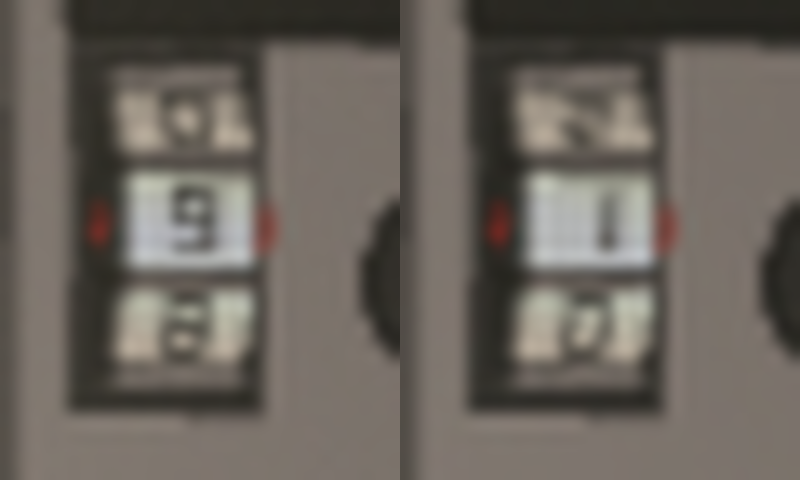

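The wheel now shows 1, with 2 behind it and 0 in front, so each stroke gives one click. One more stroke like those, then I'll check by template.

```bash
cp pics/w_now.png pics/w1.png; python3 -m handwheel '[[0.13,0.3,0,0,0,0],[0.13,0.6,0,0,0,0],[0.13,0.9,0,0,0,0],[0.13,0.99,0.05,0,0,0],[0.13,0.99,0.2,0,0,0],[0.13,0.99,0.36,0,0,0],[0.13,0.99,0.36,0,0,0],[0.13,0.99,0.36,0,0,0],[0.13,0.99,0.36,0,0,0]]';  python3 h.py .546 -.29 .0825 -.02
```

```text
time: 36.97
tool_pos: [0.5485, -0.2884, 0.1228]
ee_rot: [3.141, -0.001, -0.022]
wrist_force: [0.3, 0.4, 0.7]
width: 0.0004
finger_force: 0.0
need [-0.012  0.008  0.201] [ 0.001 -0.002 -0.003] at [ 0.5485 -0.2884  0.1228] [ 3.141e+00 -1.000e-03 -2.200e-02] F [0.3 0.4 0.7] w 0.0004 ff 0.0 t 37.0
```

```bash
python3 -m handwheel '[[0,0.005,0.1,0,0,0],[0,0.005,0.18,0,0,0],[0,0.005,0.2,0,0,0],[0,0.005,0.203,0,0,0],[0,0.005,0.203,0,0,0]]'; python3 -m handwheel '[[-0.02,0,0,0,0,0],[-0.04,0,0,0,0,0],[-0.06,0,-0.003,0,0,0]]';  python3 -m handwheel '[[-0.02,0,-0.003,0,0,0],[-0.04,0,-0.006,0,0,0]]'; python3 -m handwheel '[[-0.02,0,0,0,0,0],[-0.035,0,0,0,0,0]]'; python3 -m handwheel '[[-0.02,0,0,0,0,0],[-0.02,0,0,0,0,0]]';python3 -m handwheel '[[0.02,0,-0.1,0,0,0],[0.02,0,-0.3,0,0,0],[0.02,-0.2,-0.5,0,0,0],[0.02,-0.4,-0.55,0,0,0],[0.02,-0.6,-0.55,0,0,0],[0.02,-0.8,-0.55,0,0,0],[0.02,-1,-0.55,0,0,0],[0.02,-1,-0.55,0,0,0],[0.02,-1,-0.55,0,0,0]]'
sed -i "s/pics\/t9.png/pics\/w1.png/;s/^for k in sl:/hist=lambda S:(255-S)[:,8:40].mean(0)\nfor k in sl:/" wheel.py; python3 wheel.py 2>/dev/null; python3 - <<'E'
from h import *
# shift along image rows: darkness column profile of each slot, before/after
for n in('w1.png','w_now.png'):
    g=cv2.cvtColor(cv2.imread('pics/'+n),cv2.COLOR_BGR2GRAY)[232:268,420:450].astype(float)
    for k,(a,b) in dict(far=(7,11),cen=(14,19),near=(22,27)).items(): print(n,k,g[a:b,9:19].mean(0).round().astype(int))
need(.51,-.353,.1,(np.pi,0,-.02))
E
```

```text
time: 37.38
tool_pos: [0.5495, -0.2888, 0.0833]
ee_rot: [3.14, -0.003, -0.02]
wrist_force: [-0.5, 0.0, 0.0]
width: 0.0004
finger_force: 0.0
time: 37.63
tool_pos: [0.5408, -0.289, 0.0842]
ee_rot: [3.139, -0.012, -0.02]
wrist_force: [10.1, -0.4, -0.7]
width: 0.0004
finger_force: 4.8
time: 37.8
tool_pos: [0.5307, -0.2889, 0.0856]
ee_rot: [3.139, -0.007, -0.02]
wrist_force: [1.9, 0.8, 2.1]
width: 0.0006
finger_force: 1.1
time: 37.97
tool_pos: [0.5208, -0.2888, 0.0842]
ee_rot: [3.14, -0.001, -0.021]
wrist_force: [-0.4, 1.3, 5.7]
width: 0.0006
finger_force: 2.8
time: 38.13
tool_pos: [0.5183, -0.2888, 0.0842]
ee_rot: [3.14, -0.004, -0.021]
wrist_force: [4.6, -0.1, 3.8]
width: 0.0004
finger_force: 4.5
time: 38.88
tool_pos: [0.5243, -0.0861, 0.1918]
ee_rot: [3.142, 0.003, -0.017]
wrist_force: [-0.6, -0.8, -0.1]
width: 0.0006
finger_force: 0.0
far {'far': 0.9, 'cen': 0.63, 'near': 0.77}
cen {'far': 0.82, 'cen': 0.53, 'near': 0.58}
near {'far': 0.54, 'cen': 0.85, 'near': 0.5}
w1.png far [137 155 148 118  95 104 116 147 142 105]
w1.png cen [110 179 182 180 180 168 121 151 180 167]
w1.png near [151 170 160 116 121 123 119 171 170 132]
w_now.png far [137 155 147 112  94  98  98 147 142 105]
w_now.png cen [110 181 182 168 118 132 126 161 180 167]
w_now.png near [151 170 170 171 170 154 124 170 169 132]
need [-0.044  1.316  0.461] [ 0.001  0.004 -0.006] at [ 0.525  -0.09    0.1919] [ 3.141e+00  2.000e-03 -2.300e-02] F [-0.3  0.4  0.2] w 0.0007 ff 0.0 t 39.1
```

The middle slot now matches the old far digit, 2 (0.82), and the near slot matches the old middle digit, 1 (0.85). The wheel is set to 2, so I'll go to the button.

```bash
python3 -m handwheel '[[0,0.25,0,0,0,0],[0,0.5,0,0,0,0],[-0.02,0.75,0,0,0,0],[-0.04,1,0,0,0,0],[-0.04,1,0,0,0,0],[-0.04,1,0,0,0,0]]'; python3 -m handwheel '[[0,0.15,0,0,0,0],[0,0.32,0,0,0,0],[0,0.32,0.1,0,0,0],[0,0.32,0.25,0,0,0],[0,0.32,0.4,0,0,0],[0,0.32,0.45,0,0,0],[0,0.32,0.45,0,0,0]]';  python3 h.py .51 -.354 .08 -.02
```

```text
time: 39.58
tool_pos: [0.5107, -0.2962, 0.1912]
ee_rot: [3.139, 0.003, -0.031]
wrist_force: [-0.1, -0.5, 0.3]
width: 0.0001
finger_force: 0.0
time: 40.17
tool_pos: [0.5092, -0.3512, 0.0981]
ee_rot: [-3.136, 0.007, -0.022]
wrist_force: [0.2, -0.7, -0.2]
width: 0.0005
finger_force: 0.0
need [0.005 0.014 0.09 ] [-0.011  0.014 -0.005] at [ 0.5092 -0.3512  0.0981] [-3.136  0.007 -0.022] F [ 0.2 -0.7 -0.2] w 0.0005 ff 0.0 t 40.2
```

```bash
python3 -m handwheel '[[0,0.01,0.04,0,0,0],[0,0.01,0.08,0,0,0],[0,0.01,0.1,0,0,0],[0,0.01,0.1,0,0,0]]'; python3 -m handwheel '[[0,0,0.015,0,0,0],[0,0,0.03,0,0,0],[0,0,0.03,0,0,0]]'; python3 -m handwheel '[[0,0,0.015,0,0,0],[0,0,0.03,0,0,0],[0,0,0.03,0,0,0]]'
```

```text
time: 40.5
tool_pos: [0.5119, -0.3541, 0.0826]
ee_rot: [3.142, 0.0, -0.021]
wrist_force: [-0.4, 0.0, -1.0]
width: 0.0005
finger_force: 0.0
time: 40.75
tool_pos: [0.5125, -0.3545, 0.0776]
ee_rot: [3.14, -0.002, -0.021]
wrist_force: [-0.3, 0.6, 3.4]
width: 0.0006
finger_force: 2.0
time: 41.0
tool_pos: [0.5126, -0.3546, 0.076]
ee_rot: [3.139, -0.003, -0.021]
wrist_force: [-5.6, 3.8, 16.9]
width: 0.0002
finger_force: 8.7
```

```bash
python3 -m handwheel '[[0,0,0.012,0,0,0],[0,0,0.015,0,0,0],[0,0,0.015,0,0,0],[0,0,0.015,0,0,0]]'; python3 -m handwheel '[[0,0,-0.1,0,0,0],[0,0,-0.3,0,0,0],[0,0,-0.5,0,0,0],[0,-0.2,-0.6,0,0,0],[0,-0.5,-0.6,0,0,0],[0,-0.8,-0.6,0,0,0],[0,-1,-0.6,0,0,0],[0,-1,-0.6,0,0,0]]'; python3 -m handwheel '[[0,-0.2,0,0,0,0],[0,-0.35,0,0,0,0],[0,-0.35,0,0,0,0],[0,-0.35,0,0,0,0]]'; cp pics/w_now.png pics/w2.png; sed -i 's/w1.png/w2.png/' wheel.py; python3 wheel.py 2>/dev/null; python3 - <<'E'
from h import *
a=snap('top','t20.png').astype(int);b=snap('side','s20.png')
r=cv2.imread('pics/t9.png')[:,:,::-1].astype(int)
print('carton diff top',np.abs(a-r)[205:285,215:300].mean().round(1))
hsv=cv2.cvtColor(b,cv2.COLOR_RGB2HSV);k,l,s,c=cv2.connectedComponentsWithStats(cv2.inRange(hsv,(45,120,50),(80,255,255)))
print([(c[i].round(1),s[i,4]) for i in range(1,k) if s[i,4]>5])
print(robot.get_obs()['tool_pos'])
E
```

```text
time: 41.33
tool_pos: [0.5127, -0.3547, 0.0758]
ee_rot: [3.138, -0.004, -0.021]
wrist_force: [-7.8, 6.6, 25.4]
width: 0.0006
finger_force: 13.0
time: 42.0
tool_pos: [0.5159, -0.152, 0.1877]
ee_rot: [-3.141, -0.001, -0.021]
wrist_force: [1.5, 0.5, -0.1]
width: 0.0003
finger_force: 0.0
time: 42.33
tool_pos: [0.5176, -0.0829, 0.1876]
ee_rot: [3.141, -0.0, -0.018]
wrist_force: [-0.6, -1.0, 0.1]
width: 0.0006
finger_force: 0.0
far {'far': 1.0, 'cen': 0.71, 'near': 0.59}
cen {'far': 0.71, 'cen': 1.0, 'near': 0.49}
near {'far': 0.57, 'cen': 0.44, 'near': 1.0}
carton diff top 7.7
[(array([274.7, 130.8]), np.int32(67))]
[ 0.51752582 -0.08553488  0.18743094]
```

The button went fully home (25 N against its stop, barely moving) and has sprung back. The wheel still reads 2. Handing in.

```bash
python3 -c "
from bench import robot
print(robot.close_job())"
```

```text
the job is handed in; nothing more can be done
None
```

I packed both bottles upright in their own compartments, folded the carton shut (left and right flaps, then near and far), set the wheel to 2, pressed the button fully home, let go, and handed the job in at about 42 s; `robot.close_job()` gave no verdict.

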